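# Pack the jig spares and show the test probe to the inspection camera

## Robot

A 6-joint arm with a two-finger parallel gripper is mounted at the origin on a cart in front of the work surface, level with it; the furniture and walls round the work are solid. World frame = base frame: x ahead of the robot, y to its left, z up, the work surface at z = 0. Lengths are in m, angles in degrees, forces in N, time in s.
With the tool pointing down it reaches from about 0.3 to 0.75 m from the base axis. Payload 8.5 kg.
Tool frame: the origin (TCP) lies on the centre line of the jaws, within the pads' length; the fingertips stand 25 mm ahead of it and the grasp point (between the pads) lies 6 mm ahead of it; z points along the fingers, y is the line along which they close (so a half turn about z gives the same grasp; the last joint's range is limited). The gripper opens to 85 mm and grips with 20 to 120 N. Pads are 22 mm wide; open, the fingers measure 114 mm over their backs; the gripper's body (76 mm by 85 mm) begins 54 mm behind the grasp point. The pads swing forward as they close: fully open they stand 13 mm farther back than shut.
Start: joints at [63.925, 21.807, 74.336, -0, 83.858, -12.336], TCP at [0.131, 0.534, 0.225] pointing down, gripper open.
Joint ranges: [-178.18, 178.18], [-50.72, 133.34], [12.68, 142.11], [-81.47, 261.47], [9.98, 163.14], [-165.26, 165.26]. Speed limits (degrees/s): [136.94, 136.94, 180, 180, 180, 180].

## Interface

Orientations are given as a 3x3 rotation matrix whose columns are the frame's x, y, z axes.
In Python, from rig import telemetry, optics, env gives the robot as it stands.
- The arm moves only by the tool send_rows, never from a script. Its argument "deltas" is a list that holds one entry, the list of rows, each a list of 7 numbers: the shift along the tool's x, y, z in m, then the turn, a rotation vector about the tool's x, y, z in rad, then the opening, from -1 (shut) to 1 (fully open), so that 0 is half open. In form: [[[x, y, z, ax, ay, az, grip], ...]]. A call has 1 to 12 rows; each row shifts and turns the commanded pose from where the row before left it, along the tool's axes as they then stand; what a row does not reach is not made up. A row lasts 1/8 s, in which the tool goes at most 62.5 mm and 10.7 degrees, less where a joint would pass 70% of its speed; a pose out of reach is approached as far as the arm can. A call is refused whole if a number of a shift passes 0.0625 or a number of a turn 0.188, either way. A call with a gripper value outside its range is refused whole. The fingers move at their own pace and stop on an object; "squeeze" is the grip in N (left out, the last holds). Time passes only in rows, so rows that do not move let the fingers close. It gives the time, the measured TCP pose, the force, the opening and the grip force at its end, in the units of the state.
- telemetry.observe(): the state, without advancing time (a new reading comes with each control period).
- optics.get_image(name): name is "scene" or "top" or "wrist"; returns a dict with "image" (384x512x3 uint8, red, green, blue), "range_z" (384x512 float32, m along the optical axis (not along the pixel's ray), 0 where there is no reading), "K" (3x3 intrinsics, pixels), "rvec" (rotation vector, rad) and "tvec" (3), from world to camera coordinates, as OpenCV has them; the wrist camera has in their place "hand_eye" (4x4, takes a point from camera to tool coordinates, whose origin is the TCP and whose axes are the flange's). Camera axes: x right, y down, z forward; pixel columns grow to the right and rows downward; lengths in m; the calibration is good to about 2 mm. A picture is of the moment at which its call begins: read the wrist's pose just before it.
- env.close_job(): hands the job in; it is judged then, once.
The state is a dict: "time_s": time; "q": joint angles; "qvel": joint speeds; "joint_efforts": joint torques, N m; "position": TCP position; "tool_rot": TCP orientation; "ft_force": force on the tool from outside, world axes, zero at the start; "wrist_torque": the same for the moment, N m; "grip_width": finger opening in m; "gripper_force": force on a finger pad.
Only numpy, scipy, OpenCV 4.12 (cv2) and the standard library are available. Lean on these libraries where they do the work, as an engineer would, in place of code of your own. Each camera call takes 0.05 s, during which the arm holds its last target. There are 200 camera calls.

## Task

The spares kit for the test jig is being packed: lay the spare knob, the connector block and the memory stick in the grey tray, in any order, without dropping them from a height. Then pick up the red test probe and show its needle to the blue inspection camera: hold the probe level at the height of the lens, needle pointing straight into the lens, with the tip on the lens axis about 6 cm in front of it. Finish while still holding the probe there, do not touch the camera, and leave the flux bottle, the yellow tape and the solder spool where they are.

Things in the scene. Friction and masses are not known exactly. Their poses are not given: they have to be found in the camera images.
- tray: shallow open grey tray, outside 140 (its x) x 200 (its y) x 25 high, walls and floor 3 thick, with a slim rolled rim reaching 27.5 high; loose, 0.45 kg, lies on the mat. Origin: centre of its underside, z up
- knob: black instrument knob with a pale cap, round, 24 diameter x 16 high, about 15 g, standing on the mat. Origin: centre of its underside, z up
- connector: small grey block with gold pins on top, 11 (its x) x 34 (its y) x 14 high with the pins, the block itself 10 high, about 10 g. Grip it across its x. Origin: centre of its underside, z up
- memory_stick: black memory stick with a bright metal plug, 17 (its x) x 52 (its y) x 8 high, about 12 g, lying flat. Grip it across its x. Origin: centre of its underside, z up
- probe: red test probe with a bare needle, lying on the mat, 14 (its x) x 119 (its y) x 14 high, about 20 g. The red handle runs from y = -40 to y = +60, the 2 mm thick needle from y = -40 to y = -60 at 7 above the underside. Balances near y = +10. Origin: centre of its underside, z up; the needle points along -y
- needle_tip (a point): the end of the probe's needle, at (0, -59.5, 7) in the probe's frame; its axes are those of the probe
- inspection_camera: blue inspection camera, 56 x 40 x 40, on a thin post with a round magnetic foot; it stands firmly on the aluminium rail at the back of the mat. The black lens barrel, 28 diameter, looks level along -x of this frame. Origin: centre of the foot's underside, z up; lens axis at 165 above the origin; top of the camera about 188 above it
- lens (a point): centre of the lens front, at (-55, 0, 165) in the camera's frame
- focus (a point): where the needle tip belongs: on the lens axis, 60 in front of the lens, at (-115, 0, 165) in the camera's frame; axes as the camera's
- flux_bottle: small orange bottle with black cap, 30 diameter x 58 high, loose bystander. Origin: centre of its underside
- yellow_tape: roll of yellow tape, 64 diameter x 19 high, loose bystander. Origin: centre of its underside
- solder_spool: reel of solder wire with blue flanges, 52 diameter x 36 high, loose bystander. Origin: centre of its underside

How it is judged (in metres and radians):
On the way, in this order (a step that is already met when the one before it is completed fails the run):
1. the knob, the connector and the memory stick lie in the tray, released (x of knob in the frame of tray between -0.063 and 0.063 m and y of knob in the frame of tray between -0.093 and 0.093 m and z of knob in the frame of tray between -0.006 and 0.026 m and contact force between the fingers and knob below 0.1 N and linear speed of each of knob, connector, memory_stick below 0.05 m/s and x of connector in the frame of tray between -0.063 and 0.063 m and y of connector in the frame of tray between -0.093 and 0.093 m and z of connector in the frame of tray between -0.006 and 0.026 m and contact force between the fingers and connector below 0.1 N and x of memory_stick in the frame of tray between -0.063 and 0.063 m and y of memory_stick in the frame of tray between -0.093 and 0.093 m and z of memory_stick in the frame of tray between -0.006 and 0.026 m and contact force between the fingers and memory_stick below 0.1 N), for 0.2 s.
2. the probe is held level with its needle tip in front of the lens, pointing into it (x of needle_tip in the frame of inspection_camera between -0.135 and -0.095 m and y of needle_tip in the frame of inspection_camera between -0.012 and 0.012 m and z of needle_tip in the frame of inspection_camera between 0.153 and 0.177 m and x of probe in the frame of inspection_camera below -0.15 m and angle between the y axis of probe and the x axis of inspection_camera, either way round below 0.2 rad and contact force between the fingers and probe above 0.5 N and contact force between probe and inspection_camera below 0.1 N and linear speed of probe below 0.03 m/s and angular speed of probe below 0.3 rad/s), for 0.3 s.
At the end, for the whole second after the job is handed in: The three spares lie released and at rest inside the tray; the fingers hold the probe still, touching nothing else, needle tip within 12 mm of the lens axis sideways and in height, 40 to 80 mm before the lens, pointing at it within 0.2 rad (all of step 1 and all of step 2); the arm keeps its last pose, push and grip.
It fails at once if a bystander is moved more than 20 mm or tipped over (distance of any of flux_bottle, yellow_tape, solder_spool from where it was at the start of the episode above 0.02 m or angle between any of flux_bottle, yellow_tape, solder_spool's own z axis and vertical above 0.5 rad).
It fails at once if the camera is touched (contact force between any of the fingers, the arm, probe and inspection_camera above 1 N).
It fails at once if a spare for the tray is dropped from a height (falls free more than 80 mm above the mat) ((height (world z) of knob above 0.08 m and contact force between the fingers and knob below 0.02 N and linear speed of knob above 0.5 m/s) or (height (world z) of connector above 0.08 m and contact force between the fingers and connector below 0.02 N and linear speed of connector above 0.5 m/s) or (height (world z) of memory_stick above 0.08 m and contact force between the fingers and memory_stick below 0.02 N and linear speed of memory_stick above 0.5 m/s)).
It also fails if it takes over 72 s, if anything falls off the work surface, if the arm or the gripper's body presses on something with over 40 N, if the wrist force passes 120 N, or if a joint passes its speed limit or range.

## Working session

There is one attempt and no reset: what is moved stays moved. The work goes in short steps, Python scripts to look and compute and a tool call to move; the robot and the scene stay as the last step left them, time stands still between calls to the robot, and variables do not carry over. Pictures are saved under pics/ and viewed, at most 12 in all, crops included, and the job is handed in when it is done.

Besides the shell and the picture viewer there is one more tool, called after "Call:" as name([rows], argument=value, ...), one row to a line, values as JSON. send_rows: Moves the arm, as the interface text tells. Its arguments: {"type":"object","properties":{"deltas":{"type":"array"},"squeeze":{"type":"number"}},"required":["deltas"]}

```bash
mkdir -p pics; cat > h.py <<'E'
import numpy as np, cv2
from rig import telemetry, optics, env
def grab(n):
    s=telemetry.observe(); d=optics.get_image(n)
    if n=="wrist":
        T=np.eye(4);T[:3,:3]=np.array(s["tool_rot"]);T[:3,3]=s["position"]
        M=T@np.array(d["hand_eye"])
    else:
        R=cv2.Rodrigues(np.array(d["rvec"],float))[0]; M=np.eye(4);M[:3,:3]=R.T;M[:3,3]=-R.T@np.array(d["tvec"],float).ravel()
    d["M"]=M; return d
def save(n,d): cv2.imwrite(f"pics/{n}.png",cv2.cvtColor(d["image"],cv2.COLOR_RGB2BGR))
def cloud(d):
    z=d["range_z"];K=d["K"];v,u=np.indices(z.shape)
    P=np.stack([(u-K[0,2])/K[0,0]*z,(v-K[1,2])/K[1,1]*z,z],-1)
    P=P@d["M"][:3,:3].T+d["M"][:3,3]; P[z<=0]=np.nan; return P
def ray(d,uv,h):
    r=np.linalg.inv(d["K"])@np.array([uv[0],uv[1],1.]); r=d["M"][:3,:3]@r;o=d["M"][:3,3]
    return o+r*(h-o[2])/r[2]
E
python3 - <<'E'
from h import *
for n in ("top","scene","wrist"):
    d=grab(n);save(n,d);np.savez(f"{n}.npz",**d);print(n,d["M"].round(3).tolist(),d["K"][0,0])
s=telemetry.observe();print(s)
E
```

```text
top [[0.012, -0.986, 0.165, 0.233], [-1.0, -0.01, 0.012, -0.079], [-0.01, -0.165, -0.986, 1.623], [0.0, 0.0, 0.0, 1.0]] 497.02888896058744
scene [[0.618, -0.536, 0.575, -0.337], [-0.786, -0.418, 0.455, -0.748], [-0.003, -0.734, -0.68, 1.106], [0.0, 0.0, 0.0, 1.0]] 417.6841837856753
wrist [[0.238, 0.933, 0.269, 0.062], [0.971, -0.228, -0.068, 0.551], [-0.002, 0.278, -0.961, 0.374], [0.0, 0.0, 0.0, 1.0]] 300.83609130626616
{'time_s': 0.15, 'q': array([ 6.39238610e+01,  2.18330616e+01,  7.43705833e+01,  1.49406774e-03,
        8.38576651e+01, -1.23360960e+01]), 'qvel': array([ 0.0118922 , -0.02239012, -0.15272306, -0.05112845,  0.0383127 ,
       -0.15257736]), 'joint_efforts': array([ 2.46830328e-03, -4.48628998e+01, -2.31345838e+01, -2.31322247e-04,
        3.81334772e-03, -1.50649873e-05]), 'position': array([0.13053676, 0.53406499, 0.22446951]), 'tool_rot': array([[-9.71382632e-01,  2.37519555e-01, -4.93649356e-04],
       [ 2.37519932e-01,  9.71382201e-01, -9.49744178e-04],
       [ 2.53939384e-04, -1.03981656e-03, -9.99999427e-01]]), 'ft_force': array([-0.48784125, -0.40029494,  0.06656022]), 'wrist_torque': array([-0.00217455, -0.00178353, -0.00345602]), 'gripper_force': 0.0, 'grip_width': 0.08557812369109738}
```

View pics/top.png

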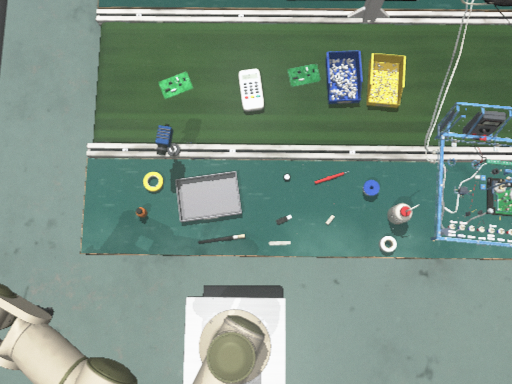

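View pics/scene.png

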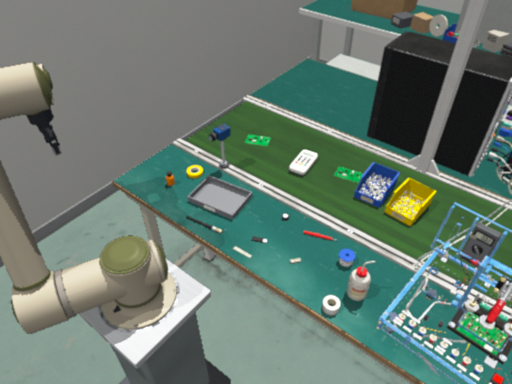

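The top view shows the tray (209,197), knob (287,178), probe (331,178, needle to the right), stick (284,220), connector (330,220), spool (371,187), tape (152,182), bottle (142,213), and camera (165,140) with its foot at (173,151). The scene view shows the camera at (220,133) with its lens facing the robot side.

```bash
cat > m1.py <<'E'
from h import *
L=lambda n:dict(np.load(n+".npz"))
t=L("top");s=L("scene")
P=cloud(t)
print("mat z",[P[v,u].round(4).tolist() for u,v in((260,200),(350,205),(310,240),(120,240))])
def blob(d,roi,f,name,h):
    im=d["image"];x0,y0,x1,y1=roi
    hsv=cv2.cvtColor(im,cv2.COLOR_RGB2HSV)[y0:y1,x0:x1].astype(int)
    m=f(hsv[...,0],hsv[...,1],hsv[...,2]).astype(np.uint8)
    n,l,st,c=cv2.connectedComponentsWithStats(m)
    if n<2: print(name,"none");return
    i=1+np.argmax(st[1:,4]);ys,xs=np.nonzero(l==i)
    (cx,cy),wh,a=cv2.minAreaRect(np.c_[xs+x0,ys+y0].astype(np.float32))
    W=ray(d,(cx,cy),h); pts=np.array([ray(d,(x+x0,y+y0),h)[:2] for x,y in zip(xs,ys)])
    e,V=np.linalg.eigh(np.cov(pts.T)); Pz=cloud(d)[ys+y0,xs+x0]
    print(name,st[i,4],"px",(round(cx),round(cy)),"W",W.round(4),"axis",np.degrees(np.arctan2(V[1,1],V[0,1])).round(1),"std",np.sqrt(e).round(4),"cloud med",np.nanmedian(Pz,0).round(4),"zmax",np.nanmax(Pz[:,2]).round(4))
red=lambda h,s,v:((h<8)|(h>172))&(s>140)&(v>90)
blue=lambda h,s,v:(h>100)&(h<125)&(s>120)&(v>60)
yel=lambda h,s,v:(h>22)&(h<35)&(s>140)&(v>120)
ora=lambda h,s,v:(h>4)&(h<18)&(s>120)
grey=lambda h,s,v:(s<45)&(v>60)
pale=lambda h,s,v:(s<60)&(v>130)
nong=lambda h,s,v:~((h>65)&(h<100)&(s>90))
blob(t,(310,165,355,190),red,"probe",.007)
blob(t,(360,175,385,200),blue,"spool",.036)
blob(t,(140,168,166,195),yel,"tape",.019)
blob(t,(132,202,152,222),ora,"bottle",.03)
blob(t,(170,165,250,228),grey,"tray",.02)
blob(t,(278,168,296,187),nong,"knob",.016)
blob(t,(272,210,296,228),nong,"stick",.006)
blob(t,(322,212,340,228),nong,"conn",.01)
blob(t,(150,120,175,155),blue,"cam",.165)
blob(s,(205,120,235,145),blue,"camS",.165)
blob(s,(300,228,340,246),red,"probeS",.007)
blob(s,(278,210,292,224),nong,"knobS",.012)
blob(s,(250,234,270,245),nong,"stickS",.006)
blob(s,(286,255,303,266),nong,"connS",.01)
E
python3 m1.py
python3 - <<'E'
import cv2,numpy as np
t=cv2.imread('pics/top.png');s=cv2.imread('pics/scene.png');w=cv2.imread('pics/wrist.png')
a=cv2.resize(t[115:165,140:206],(400,300),interpolation=3);b=cv2.resize(s[115:175,195:275],(400,300),interpolation=3)
c=cv2.resize(t[165:235,270:385],(400,300),interpolation=3)
w=cv2.resize(w,(400,300))
cv2.imwrite('pics/mix.png',np.vstack([np.hstack([a,b]),np.hstack([c,w])]))
E
```

```text
mat z [[0.4629, -0.0738, 0.0081], [0.4506, -0.3697, -0.0003], [0.334, -0.2371, 0.0066], [0.3269, 0.379, 0.0085]]
probe 70 px (329, 177) W [ 0.5405 -0.3009  0.007 ] axis 109.1 std [0.0024 0.0269] cloud med [ 0.5377 -0.2969  0.0129] zmax 0.0213
spool 208 px (372, 187) W [ 0.5051 -0.4337  0.036 ] axis -138.7 std [0.0131 0.0136] cloud med [ 0.5053 -0.4352  0.0351] zmax 0.045
tape none
bottle 45 px (142, 212) W [0.4162 0.3078 0.03  ] axis 161.9 std [0.0064 0.0089] cloud med [0.4127 0.3044 0.0396] zmax 0.0553
tray 2759 px (208, 197) W [0.4702 0.0969 0.02  ] axis 98.3 std [0.042  0.0588] cloud med [0.4735 0.0977 0.0043] zmax 0.0357
knob 57 px (286, 177) W [ 0.539  -0.1602  0.016 ] axis 173.6 std [0.0066 0.0077] cloud med [ 0.5399 -0.159   0.0138] zmax 0.0214
stick 105 px (284, 219) W [ 0.4006 -0.1515  0.006 ] axis 113.1 std [0.0058 0.0161] cloud med [ 0.4012 -0.1498  0.0058] zmax 0.0151
conn 75 px (329, 220) W [ 0.3988 -0.2995  0.01  ] axis 152.1 std [0.0058 0.0121] cloud med [ 0.3987 -0.3015  0.0056] zmax 0.0209
cam 63 px (162, 140) W [0.6193 0.2243 0.165 ] axis 82.0 std [0.0045 0.0112] cloud med [0.6113 0.2193 0.1904] zmax 0.199
camS 140 px (222, 131) W [0.6476 0.2241 0.165 ] axis -138.0 std [0.0168 0.0231] cloud med [0.6217 0.1995 0.1821] zmax 0.1952
probeS 82 px (318, 235) W [ 0.5443 -0.3011  0.007 ] axis 108.9 std [0.0039 0.028 ] cloud med [ 0.5405 -0.3025  0.0114] zmax 0.018
knobS 41 px (285, 216) W [ 0.5441 -0.1611  0.012 ] axis -146.7 std [0.0066 0.0092] cloud med [ 0.5412 -0.162   0.0149] zmax 0.0218
stickS 70 px (259, 239) W [ 0.4038 -0.1537  0.006 ] axis 114.4 std [0.0058 0.016 ] cloud med [ 0.4036 -0.1565  0.0073] zmax 0.0144
connS 64 px (295, 260) W [ 0.4027 -0.3036  0.01  ] axis 145.0 std [0.0062 0.0115] cloud med [ 0.403  -0.3023  0.0079] zmax 0.0171
```

View pics/mix.png

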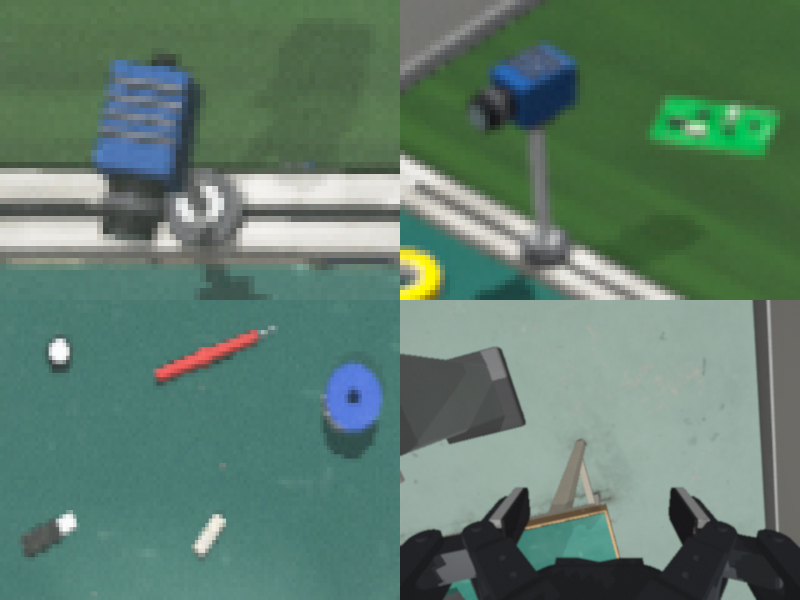

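The camera lens faces the robot (roughly -x), the probe's needle points to -y, and all the positions are within reach. I'm moving over the parts for a closer wrist view.

Call:
send_rows([
  [[-0.0297,-0.0459,-0.003,0,0,0,0],[-0.0297,-0.0459,-0.003,0,0,0,0],[-0.0297,-0.0459,-0.003,0,0,0,0],[-0.0297,-0.0459,-0.003,0,0,0,0],[-0.0297,-0.0459,-0.003,0,0,0,0],[-0.0297,-0.0459,-0.003,0,0,0,0],[-0.0297,-0.0459,-0.003,0,0,0,0],[-0.0297,-0.0459,-0.003,0,0,0,0],[-0.0297,-0.0459,-0.003,0,0,0,0],[-0.0297,-0.0459,-0.003,0,0,0,0],[-0.0297,-0.0459,-0.003,0,0,0,0],[-0.0297,-0.0459,-0.003,0,0,0,0]],
])

```text
time_s: 1.65
position: [0.3461, -0.0874, 0.261]
tool_rot: [[-0.971, 0.238, 0.0], [0.238, 0.971, 0.0], [-0.0, 0.0, -1.0]]
ft_force: [1.5, 1.6, 1.0]
grip_width: 0.0425
gripper_force: 0.0
```

Call:
send_rows([
  [[-0.0297,-0.0459,-0.003,0,0,0,0],[-0.0297,-0.0459,-0.003,0,0,0,0],[-0.0297,-0.0459,-0.003,0,0,0,0],[0,0,0,0,0,0,0]],
])

```text
time_s: 2.15
position: [0.4003, -0.2431, 0.269]
tool_rot: [[-0.971, 0.24, -0.001], [0.24, 0.971, 0.001], [0.001, 0.0, -1.0]]
ft_force: [-0.1, 0.1, -0.7]
grip_width: 0.0428
gripper_force: 0.0
```

```bash
python3 - <<'E'
from h import *
d=grab("wrist");save("w1",d);np.savez("w1.npz",**d)
s=telemetry.observe();print(s["time_s"],s["position"],s["q"].round(1),s["tool_rot"].round(3).tolist(),s["grip_width"])
E
```

```text
2.2 [ 0.39978836 -0.24126141  0.26915028] [ -45.7   11.6   81.7    0.    86.8 -121.8] [[-0.971, 0.239, -0.001], [0.239, 0.971, 0.001], [0.001, 0.001, -1.0]] 0.04210113969976382
```

View pics/w1.png

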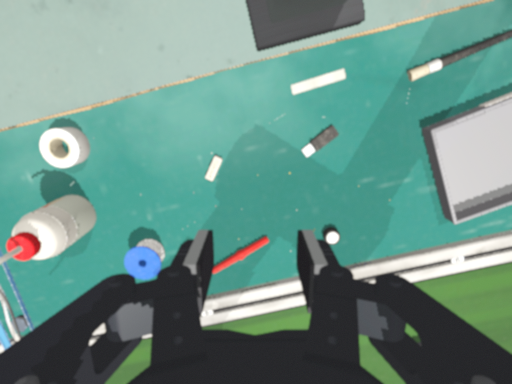

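The wrist view shows the stick (320,140), connector (213,168), knob (330,235), probe (240,255), and tray (470,155). Next I compute positions from this view.

```bash
cat > m2.py <<'E'
from h import *
def meas(d,roi,f,name,h,k=0):
    im=d["image"];x0,y0,x1,y1=roi
    hsv=cv2.cvtColor(im,cv2.COLOR_RGB2HSV)[y0:y1,x0:x1].astype(int)
    m=f(hsv[...,0],hsv[...,1],hsv[...,2]).astype(np.uint8)
    if k:m=cv2.morphologyEx(m,cv2.MORPH_CLOSE,np.ones((k,k),np.uint8))
    n,l,st,c=cv2.connectedComponentsWithStats(m)
    i=1+np.argmax(st[1:,4]);ys,xs=np.nonzero(l==i)
    pts=np.array([ray(d,(x+x0,y+y0),h)[:2] for x,y in zip(xs,ys)],np.float32)*1000
    (cx,cy),(w,hh),a=cv2.minAreaRect(pts)
    if w<hh: w,hh,a=hh,w,a+90
    z=cloud(d)[ys+y0,xs+x0][:,2]
    print(name,st[i,4],"W",round(cx,1),round(cy,1),"size",round(w,1),round(hh,1),"ax",round(a,1),"mean",pts.mean(0).round(1),"z med/95%",np.nanmedian(z).round(4),np.nanpercentile(z,95).round(4))
    return pts
red=lambda h,s,v:((h<8)|(h>172))&(s>140)&(v>90)
blue=lambda h,s,v:(h>100)&(h<125)&(s>120)&(v>60)
nong=lambda h,s,v:~((h>65)&(h<100)&(s>90))
pale=lambda h,s,v:(s<60)&(v>130)
dark=lambda h,s,v:(v<70)
E
python3 - <<'E'
from m2 import *
d=dict(np.load("w1.npz"))
P=cloud(d);print([P[v,u].round(4).tolist() for u,v in((260,100),(270,200),(300,180),(370,80))])
meas(d,(190,145,235,190),pale,"conn",.010)
meas(d,(190,145,235,190),pale,"conn z12",.014)
meas(d,(295,115,350,165),nong,"stick",.006,3)
meas(d,(295,135,320,165),pale,"plug",.004)
meas(d,(320,222,345,250),pale,"knobcap",.016)
meas(d,(205,225,280,280),red,"probe",.007)
meas(d,(120,240,165,285),blue,"spool",.036)
meas(d,(415,80,512,230),lambda h,s,v:(s<50)&(v>60),"tray",.027)
E
```

```text
[[0.3291, -0.2186, 0.0024], [0.4675, -0.2373, 0.0035], [0.449, -0.1891, 0.0024], [0.3393, -0.0735, 0.0016]]
conn 281 W 401.4 -302.8 size 37.9 14.7 ax 141.0 mean [ 401.1 -302.6] z med/95% 0.0099 0.0125
conn z12 281 W 400.7 -302.0 size 37.5 14.5 ax 141.0 mean [ 400.4 -301.9] z med/95% 0.0099 0.0125
stick 534 W 401.1 -153.5 size 55.3 18.6 ax 114.3 mean [ 401.  -152.8] z med/95% 0.0082 0.0099
plug 153 W 408.5 -168.2 size 21.8 16.2 ax 113.4 mean [ 409.2 -169.4] z med/95% 0.0069 0.0089
knobcap 159 W 541.3 -161.6 size 21.1 18.9 ax 169.8 mean [ 541.2 -161.8] z med/95% 0.0162 0.0175
probe 389 W 541.0 -303.4 size 101.1 13.0 ax 111.1 mean [ 539.8 -301.4] z med/95% 0.0119 0.0141
spool 975 W 505.1 -434.6 size 51.7 51.3 ax 159.8 mean [ 504.8 -434.7] z med/95% 0.0366 0.038
tray 8505 W 476.1 39.7 size 149.8 112.9 ax 8.6 mean [470.4  35. ] z med/95% 0.0036 0.0273
```

Call:
send_rows([
  [[0.01,0.043,0,0,0,0,0],[0.01,0.043,0,0,0,0,0],[0,0,0.033,0,0,0.1812,0],[0,0,0.033,0,0,0.1812,0],[0,0,0.033,0,0,0.1812,0],[0,0,0.033,0,0,0.1812,0],[0,0,0.033,0,0,0.1812,0],[0,0,0.02,0,0,0,0],[0,0,0,0,0,0,0]],
])

```text
time_s: 3.32
position: [0.3999, -0.1508, 0.0844]
tool_rot: [[-0.413, 0.911, -0.002], [0.911, 0.413, 0.002], [0.002, -0.001, -1.0]]
ft_force: [0.6, 1.3, -0.1]
grip_width: 0.0429
gripper_force: 0.0
```

```bash
cat >> h.py <<'E'
def plan(x,y,z,yaw=None):
    s=telemetry.observe();R=np.array(s["tool_rot"]);p=np.array(s["position"])
    y0=np.degrees(np.arctan2(R[1,1],R[0,1])); D=np.array([x,y,z])-p
    print("t",s["time_s"],"p",p.round(4),"yaw",y0.round(2),"q",s["q"].round(1),"w",round(s["grip_width"],4),"F",np.round(s["ft_force"],1),"gf",s["gripper_force"])
    print("shift tool",(R.T@D).round(4),"world",D.round(4))
    if yaw is not None:
        tz=y0-yaw; print("turn z",np.radians(tz).round(4),"deg",tz.round(1)); 
        c,sn=np.cos(np.radians(yaw)),np.sin(np.radians(yaw)); R2=np.array([[-sn,c,0],[c,sn,0],[0,0,-1]]); print("shift in turned axes",(R2.T@D).round(4))
        r=np.hypot(x,y);q1=np.degrees(np.arctan2(y,x)-np.arcsin(.1177/r));print("pred q1,q6",q1.round(1),(q1-yaw).round(1))
E
python3 - <<'E'
from m2 import *
plan(.401,-.153,.028,24.3)
d=grab("wrist");save("w2",d)
E
```

```text
t 3.325 p [ 0.3999 -0.1508  0.0844] yaw 24.41 q [-36.6  20.1 105.1   0.   55.  -61. ] w 0.0429 F [ 0.6  1.3 -0.1] gf 0.0
shift tool [-0.0026  0.0001  0.0564] world [ 0.0011 -0.0022 -0.0564]
turn z 0.002 deg 0.1
shift in turned axes [-0.0025  0.      0.0564]
pred q1,q6 -36.8 -61.1
```

View pics/w2.png

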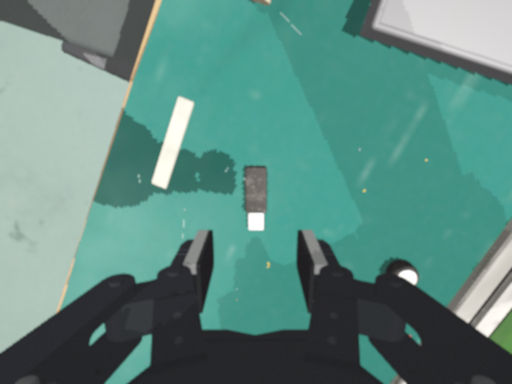

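The stick (256,198) is centred between the fingers and lined up with them. Descending to grip it.

Call:
send_rows([
  [[-0.0025,0,0.02,0,0,0,0],[0,0,0.02,0,0,0,0],[0,0,0.0165,0,0,0,0],[0,0,0,0,0,0,0],[0,0,0,0,0,0,-1],[0,0,0,0,0,0,-1],[0,0,0,0,0,0,-1],[0,0,0,0,0,0,-1]],
], squeeze=25)

```text
time_s: 4.38
position: [0.402, -0.1544, 0.0286]
tool_rot: [[-0.412, 0.911, 0.0], [0.911, 0.412, -0.0], [-0.0, 0.0, -1.0]]
ft_force: [0.6, 0.1, -0.9]
grip_width: -0.0002
gripper_force: 0.0
```

The fingers shut fully, so the grasp missed. I'm checking where the stick is now.

```bash
python3 - <<'E'
from m2 import *
d=grab("wrist");np.savez("w3.npz",**d)
P=cloud(d)
print(d["range_z"][200:384:12,256].round(3))
for v in range(180,330,10): print(v,P[v,256].round(4), d["image"][v,256])
cv2.imwrite("pics/w3.png",cv2.cvtColor(cv2.resize(d["image"][150:340,130:384],(762,570)),cv2.COLOR_RGB2BGR))
E
```

```text
[0.178 0.179 0.181 0.141 0.129 0.12  0.119 0.121 0.122 0.123 0.207 0.211
 0.078 0.075 0.071 0.067]
180 [ 0.391  -0.1292  0.0075] [83 80 78]
190 [ 0.3933 -0.1341  0.0097] [89 86 82]
200 [ 0.3959 -0.1399  0.009 ] [88 84 82]
210 [ 0.3984 -0.1454  0.0096] [92 88 84]
220 [ 0.4013 -0.1517  0.0083] [98 94 89]
230 [ 0.3978 -0.1443  0.0417] [50 52 53]
240 [ 0.3977 -0.1443  0.0529] [50 51 51]
250 [ 0.3976 -0.1441  0.063 ] [49 50 50]
260 [ 0.3978 -0.1445  0.0706] [47 49 49]
270 [ 0.3992 -0.1477  0.0723] [70 70 70]
280 [ 0.4009 -0.1515  0.0729] [57 58 59]
290 [ 0.4026 -0.1552  0.0737] [56 57 59]
300 [ 0.4051 -0.1606  0.072 ] [57 58 58]
310 [ 0.4065 -0.1637  0.0738] [ 72 136 124]
320 [ 0.4325 -0.2205  0.0042] [ 86 169 154]
```

View pics/w3.png

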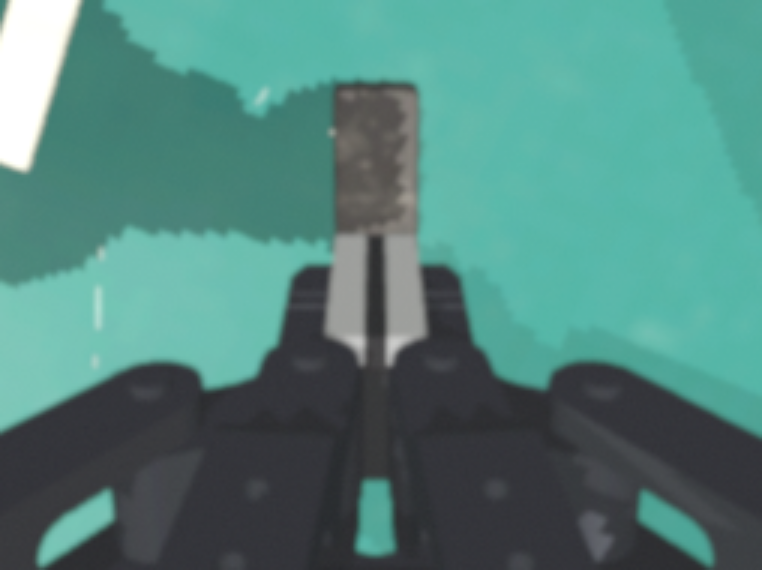

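The stick is untouched at its place and the fingers closed above it. I'll open, go 6 mm lower and grip again.

Call:
send_rows([
  [[0,0,0,0,0,0,0],[0,0,0,0,0,0,0],[0,0,0,0,0,0,0],[0,0,0.006,0,0,0,0],[0,0,0,0,0,0,0],[0,0,0,0,0,0,-1],[0,0,0,0,0,0,-1],[0,0,0,0,0,0,-1],[0,0,0,0,0,0,-1]],
], squeeze=25)

```text
time_s: 5.55
position: [0.4019, -0.1543, 0.0225]
tool_rot: [[-0.412, 0.911, 0.0], [0.911, 0.412, -0.0], [-0.0, 0.0, -1.0]]
ft_force: [-0.0, 0.2, 0.8]
grip_width: 0.0002
gripper_force: 0.0
```

```bash
python3 - <<'E'
from h import *
d=grab("wrist");P=cloud(d);s=telemetry.observe()
print(d["hand_eye"].round(3).tolist(), d["M"][:3,3].round(4),s["position"])
for u in (247,256,265):
  for v in range(205,250,4): print(u,v,P[v,u].round(4),d["image"][v,u])
d=grab("scene");p=s["position"];q=np.linalg.inv(d["M"])@np.r_[p,1];uv=d["K"]@q[:3];uv=uv[:2]/uv[2];print(uv)
x,y=uv.astype(int);cv2.imwrite("pics/s2.png",cv2.cvtColor(cv2.resize(d["image"][y-38:y+38,x-50:x+50],(800,600),interpolation=3),cv2.COLOR_RGB2BGR))
E
```

```text
[[-0.0, -0.96, -0.279, 0.071], [1.0, 0.0, -0.001, -0.0], [0.001, -0.279, 0.96, -0.149], [0.0, 0.0, 0.0, 1.0]] [ 0.3725 -0.0897  0.1719] [ 0.4019057  -0.15438509  0.02246443]
247 205 [ 0.3915 -0.1428  0.0092] [97 94 89]
247 209 [ 0.3925 -0.145   0.0093] [93 90 86]
247 213 [ 0.3935 -0.1473  0.0092] [90 88 82]
247 217 [ 0.3946 -0.1497  0.0086] [93 90 86]
247 221 [ 0.3957 -0.1524  0.0077] [99 95 91]
247 225 [ 0.3966 -0.1545  0.0082] [96 92 88]
247 229 [ 0.3936 -0.146   0.0345] [152 154 150]
247 233 [ 0.3937 -0.146   0.0393] [157 159 156]
247 237 [ 0.3939 -0.1462  0.0432] [157 159 157]
247 241 [ 0.3938 -0.1454  0.049 ] [158 159 156]
247 245 [ 0.3941 -0.146   0.0515] [157 159 156]
247 249 [ 0.3943 -0.1463  0.0546] [159 160 157]
256 205 [ 0.3961 -0.1405  0.0096] [86 84 80]
256 209 [ 0.3972 -0.1428  0.0094] [88 83 80]
256 213 [ 0.3982 -0.1452  0.0089] [91 88 84]
256 217 [ 0.3993 -0.1475  0.0087] [98 96 90]
256 221 [ 0.4001 -0.1493  0.0101] [96 90 87]
256 225 [ 0.4011 -0.1516  0.01  ] [95 90 85]
256 229 [ 0.3977 -0.1442  0.0344] [54 53 54]
256 233 [ 0.3977 -0.1441  0.0394] [50 51 51]
256 237 [ 0.3977 -0.1443  0.0436] [50 50 51]
256 241 [ 0.3975 -0.144   0.0485] [50 50 51]
256 245 [ 0.3976 -0.1442  0.052 ] [48 49 50]
256 249 [ 0.3975 -0.1439  0.0564] [48 47 49]
265 205 [ 0.4008 -0.1384  0.0098] [85 82 78]
265 209 [ 0.4021 -0.1412  0.0079] [86 84 80]
265 213 [ 0.403  -0.1431  0.009 ] [93 89 85]
265 217 [ 0.4041 -0.1454  0.0086] [93 89 86]
265 221 [ 0.4051 -0.1476  0.0087] [96 94 89]
265 225 [ 0.406  -0.1497  0.0094] [94 89 85]
265 229 [ 0.4017 -0.1423  0.0346] [152 153 150]
265 233 [ 0.4016 -0.1424  0.0392] [158 159 156]
265 237 [ 0.4014 -0.1423  0.0441] [157 159 156]
265 241 [ 0.4013 -0.1425  0.048 ] [158 160 157]
265 245 [ 0.4009 -0.1419  0.0534] [157 159 156]
265 249 [ 0.4009 -0.1423  0.0564] [158 159 156]
[259.23739831 236.57458402]
```

View pics/s2.png

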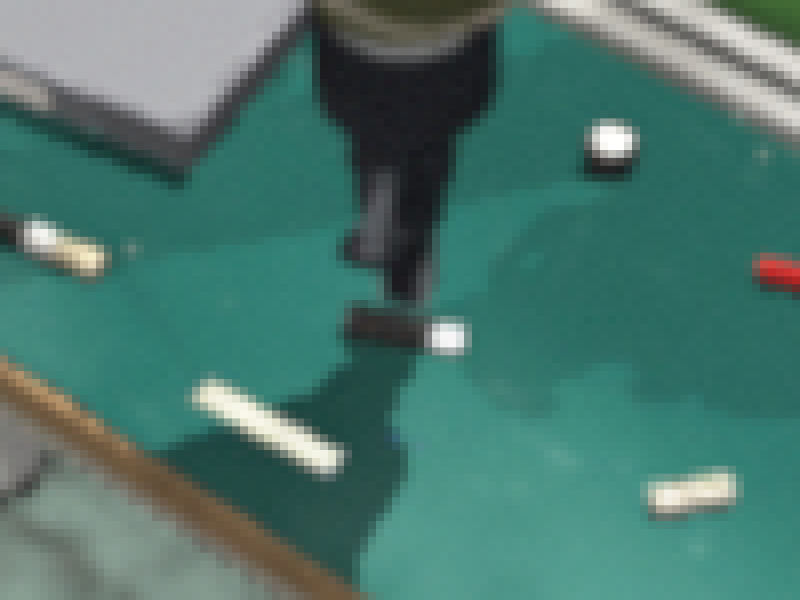

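The fingertips shut sit about 8 mm above the measured TCP, as both the wrist depth and the scene view show. So this gripper needs a TCP near z ≈ -0.005. I'm opening and descending, watching the force.

Call:
send_rows([
  [[0,0,0,0,0,0,0],[0,0,0,0,0,0,0],[0,0,0,0,0,0,0],[0,0,0.012,0,0,0,0],[0,0,0.008,0,0,0,0],[0,0,0.006,0,0,0,0],[0,0,0,0,0,0,0]],
])

```text
time_s: 6.52
position: [0.4017, -0.1542, -0.0041]
tool_rot: [[-0.412, 0.911, -0.001], [0.911, 0.412, 0.001], [0.001, -0.001, -1.0]]
ft_force: [0.3, 0.4, -0.1]
grip_width: 0.0426
gripper_force: 0.0
```

```bash
python3 - <<'E'
from h import *
plan(.401,-.153,-.005,24.3)
d=grab("wrist");P=cloud(d)
# finger lowest points: scan columns at the finger places
s=telemetry.observe();R=np.array(s["tool_rot"]);T=(P-s["position"])@R
m=(np.abs(T[...,0])<.03)&(T[...,2]<.0)&(T[...,2]>-.03)&(np.abs(T[...,1])<.05)
z=P[...,2][m];print(m.sum(),np.percentile(z,[0,1,5]).round(4)); print("y range",np.percentile(T[...,1][m],[0,5,25,50,75,95,100]).round(4))
print("stick top",np.nanmedian(P[150:200,250:262,2]))
E
```

```text
t 6.525 p [ 0.4017 -0.1542 -0.0041] yaw 24.35 q [-36.9  30.  110.2  -0.   39.9 -61.2] w 0.0426 F [ 0.3  0.4 -0.1] gf 0.0
shift tool [ 0.0014 -0.0001  0.0009] world [-0.0007  0.0012 -0.0009]
turn z 0.0008 deg 0.0
shift in turned axes [ 0.0014 -0.0001  0.0009]
pred q1,q6 -36.8 -61.1
16542 [0.0006 0.0017 0.0021]
y range [-0.05   -0.0444 -0.0205 -0.0002  0.0204  0.0445  0.05  ]
stick top 0.0030343368381228336
```

Call:
send_rows([
  [[0,0,0.001,0,0,0,-1],[0,0,0,0,0,0,-1],[0,0,0,0,0,0,-1],[0,0,0,0,0,0,-1]],
], squeeze=25)

```text
time_s: 7.08
position: [0.402, -0.1544, -0.0044]
tool_rot: [[-0.412, 0.911, 0.0], [0.911, 0.412, -0.0], [-0.0, 0.0, -1.0]]
ft_force: [-0.8, 1.0, 3.7]
grip_width: 0.0163
gripper_force: 26.2
```

The stick is gripped at 16.3 mm width. Lifting it and carrying it over the tray.

Call:
send_rows([
  [[0,0,-0.03,0,0,0,-1],[0,0,-0.035,0,0,0,-1],[0.038,0.0378,0,0,0,0,-1],[0.038,0.0378,0,0,0,0,-1],[0.038,0.0378,0,0,0,0,-1],[0.038,0.0378,0,0,0,0,-1],[0,0,0,0,0,0.14,-1],[0,0,0,0,0,0.14,-1],[0,0,0,0,0,0,-1]],
])

```text
time_s: 8.2
position: [0.4768, 0.0466, 0.0603]
tool_rot: [[-0.146, 0.989, -0.0], [0.989, 0.146, 0.0], [0.0, -0.0, -1.0]]
ft_force: [-0.7, -0.6, -0.7]
grip_width: 0.0158
gripper_force: 25.8
```

```bash
python3 - <<'E'
from m2 import *
plan(.477,.047,.001,8.3)
d=grab("wrist");save("w4",d);np.savez("w4.npz",**d)
t=grab("top");P=cloud(t)
im=t["image"]
hsv=cv2.cvtColor(im,cv2.COLOR_RGB2HSV)
for n in("w4",):
    P=cloud(d);z=P[...,2];m=(z>.0225)&(z<.033)&(P[...,0]<.57)&(P[...,0]>.38)&(P[...,1]>-.03)&(P[...,1]<.23)
    pts=P[m][:,:2].astype(np.float32)*1000;print(len(pts),cv2.minAreaRect(pts),pts.min(0),pts.max(0))
E
```

```text
t 8.2 p [0.4768 0.0466 0.0603] yaw 8.39 q [ -8.6  26.3  99.1  -0.   54.6 -17. ] w 0.0158 F [-0.7 -0.6 -0.7] gf 25.82307904958725
shift tool [0.0004 0.0003 0.0593] world [ 0.0002  0.0004 -0.0593]
turn z 0.0017 deg 0.1
shift in turned axes [0.0004 0.0003 0.0593]
pred q1,q6 -8.6 -16.9
4920 ((473.344482421875, 82.18302154541016), (142.2398223876953, 177.54324340820312), 8.538688659667969) [390.68777  -10.230244] [554.6432  179.26787]
```

View pics/w4.png

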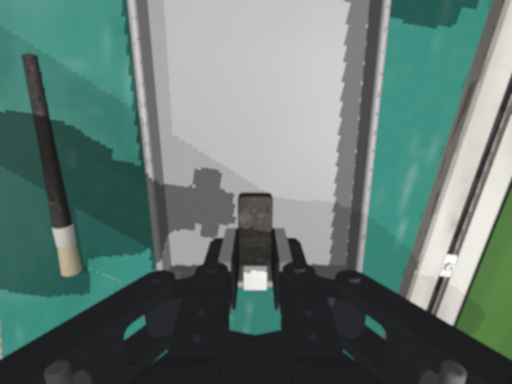

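Stick over the tray: tray centre is about (0.471,0.094), axis 98.5°, and the stick sits at tray y ≈ -0.05, clear of the walls. Lowering it and releasing.

Call:
send_rows([
  [[0,0,0.025,0,0,0,-1],[0,0,0.023,0,0,0,-1],[0,0,0.0125,0,0,0,-1],[0,0,0,0,0,0,-1],[0,0,0,0,0,0,-0.1],[0,0,0,0,0,0,-0.1],[0,0,0,0,0,0,-0.1],[0,0,-0.03,0,0,0,0],[0,0,-0.04,0,0,0,0],[0,0,-0.03,0,0,0,0]],
])

```text
time_s: 9.55
position: [0.4771, 0.0465, 0.1016]
tool_rot: [[-0.145, 0.989, 0.001], [0.989, 0.145, -0.0], [-0.0, 0.001, -1.0]]
ft_force: [-0.0, 0.2, -0.1]
grip_width: 0.0431
gripper_force: 0.0
```

```bash
python3 - <<'E'
from m2 import *
plan(.5413,-.1617,-.001,53)
d=grab("wrist");np.savez("w5.npz",**d)
P=cloud(d);z=P[...,2];m=(z>.0225)&(z<.033)&(P[...,0]<.57)&(P[...,0]>.38)&(P[...,1]>-.03)&(P[...,1]<.23)
pts=P[m][:,:2].astype(np.float32)*1000;print(len(pts),cv2.minAreaRect(pts))
meas(d,(200,130,310,300),dark,"stickbody",.008)
E
```

```text
t 9.55 p [0.4771 0.0465 0.1016] yaw 8.31 q [ -8.6  22.7  96.3   0.   61.  -16.9] w 0.0431 F [-0.   0.2 -0.1] gf 0.0
shift tool [-0.2152  0.0333  0.1028] world [ 0.0642 -0.2082 -0.1026]
turn z -0.7799 deg -44.7
shift in turned axes [-0.1766 -0.1276  0.1026]
pred q1,q6 -28.7 -81.7
4170 ((472.5043029785156, 87.7588882446289), (142.40406799316406, 188.3258056640625), 8.479039192199707)
stickbody 694 W 443.2 -31.1 size 70.4 12.3 ax 91.8 mean [443.2 -29.4] z med/95% 0.1327 0.147
```

Call:
send_rows([
  [[-0.0538,0.0083,0,0,0,0,0],[-0.0538,0.0083,0,0,0,0,0],[-0.0538,0.0083,0,0,0,0,0],[-0.0538,0.0084,0,0,0,0,0],[0,0,0.008,0,0,-0.156,0],[0,0,0.008,0,0,-0.156,0],[0,0,0.008,0,0,-0.156,0],[0,0,0.008,0,0,-0.156,0],[0,0,0.008,0,0,-0.156,0],[0,0,0,0,0,0,0]],
])

```text
time_s: 10.85
position: [0.5407, -0.1615, 0.0595]
tool_rot: [[-0.798, 0.603, -0.001], [0.603, 0.798, 0.001], [0.001, -0.0, -1.0]]
ft_force: [0.9, -0.3, 1.0]
grip_width: 0.0427
gripper_force: 0.0
```

```bash
python3 - <<'E'
from m2 import *
plan(.5413,-.1617,-.001,53)
d=grab("wrist");np.savez("w6.npz",**d);save("w6",d)
meas(d,(215,150,300,300),lambda h,s,v:(s<60)&(v>170),"knob",.016)
E
```

```text
t 10.85 p [ 0.5407 -0.1615  0.0595] yaw 52.92 q [-28.6  33.   85.4   0.   61.7 -81.6] w 0.0427 F [ 0.9 -0.3  1. ] gf 0.0
shift tool [-0.0007  0.0002  0.0605] world [ 0.0006 -0.0002 -0.0605]
turn z -0.0013 deg -0.1
shift in turned axes [-0.0006  0.0002  0.0605]
pred q1,q6 -28.7 -81.7
knob 536 W 541.1 -161.9 size 17.8 17.4 ax 52.9 mean [ 541.1 -161.8] z med/95% 0.0166 0.0178
```

Call:
send_rows([
  [[-0.0006,0,0.025,0,0,0,0],[0,0,0.02,0,0,0,0],[0,0,0.0155,0,0,0,0],[0,0,0,0,0,0,-1],[0,0,0,0,0,0,-1],[0,0,0,0,0,0,-1],[0,0,-0.03,0,0,0,-1],[0,0,-0.03,0,0,0,-1],[0,0,0,0,0,0,-1]],
], squeeze=25)

```text
time_s: 12.02
position: [0.5426, -0.1626, 0.0619]
tool_rot: [[-0.799, 0.602, 0.005], [0.602, 0.799, -0.002], [-0.005, 0.001, -1.0]]
ft_force: [0.3, 0.3, -0.4]
grip_width: 0.0215
gripper_force: 24.5
```

Call:
send_rows([
  [[0.0441,0.0345,0,0,0,0,-1],[0.0441,0.0345,0,0,0,0,-1],[0.0441,0.0345,0,0,0,0,-1],[0.0441,0.0345,0,0,0,0,-1],[0.0441,0.0345,0,0,0,0,-1],[0,0,0,0,0,0.156,-1],[0,0,0,0,0,0.156,-1],[0,0,0,0,0,0.156,-1],[0,0,0,0,0,0.156,-1],[0,0,0,0,0,0.156,-1],[0,0,0,0,0,0,-1]],
])

```text
time_s: 13.4
position: [0.4689, 0.1084, 0.0589]
tool_rot: [[-0.146, 0.989, -0.001], [0.989, 0.146, 0.0], [0.0, -0.001, -1.0]]
ft_force: [-1.1, 0.6, -0.2]
grip_width: 0.0217
gripper_force: 24.6
```

Call:
send_rows([
  [[0,0,0.025,0,0,0,-1],[0,0,0.02,0,0,0,-1],[0,0,0.0105,0,0,0,-1],[0,0,0,0,0,0,-1],[0,0,0,0,0,0,0],[0,0,0,0,0,0,0],[0,0,-0.03,0,0,0,0],[0,0,-0.04,0,0,0,0],[0,0,-0.03,0,0,0,0],[0,0,0,0,0,0,0]],
])

```text
time_s: 14.65
position: [0.4702, 0.1085, 0.1061]
tool_rot: [[-0.145, 0.989, 0.005], [0.989, 0.145, -0.0], [-0.001, 0.005, -1.0]]
ft_force: [-0.3, 0.3, -1.1]
grip_width: 0.0428
gripper_force: 0.0
```

Call:
send_rows([
  [[-0.0567,-0.0182,0,0,0,0,0],[-0.0567,-0.0182,0,0,0,0,0],[-0.0567,-0.0182,0,0,0,0,0],[-0.0567,-0.0182,0,0,0,0,0],[-0.0567,-0.0182,0,0,0,0,0],[-0.0567,-0.0182,0,0,0,0,0],[-0.0567,-0.0182,0,0,0,0,0],[0,0,0.015,0,0,-0.156,0],[0,0,0.015,0,0,-0.156,0],[0,0,0.015,0,0,-0.156,0],[0,0,0,0,0,-0.156,0],[0,0,0,0,0,-0.156,0]],
])

```text
time_s: 16.15
position: [0.4001, -0.3022, 0.0578]
tool_rot: [[-0.802, 0.598, -0.001], [0.598, 0.802, 0.002], [0.002, 0.0, -1.0]]
ft_force: [0.4, 0.6, -0.5]
grip_width: 0.0428
gripper_force: 0.0
```

```bash
python3 - <<'E'
from m2 import *
plan(.401,-.3025,-.003,53)
d=grab("wrist");np.savez("w7.npz",**d);save("w7",d)
meas(d,(215,150,300,300),lambda h,s,v:(s<60)&(v>130),"conn",.010)
t=grab("top");s=grab("scene")
a=cv2.resize(t["image"][160:235,165:255],(400,300),interpolation=3);b=cv2.resize(d["image"],(400,300))
cv2.imwrite("pics/m7.png",cv2.cvtColor(np.hstack([a,b]),cv2.COLOR_RGB2BGR))
E
```

```text
t 16.15 p [ 0.4001 -0.3022  0.0578] yaw 53.3 q [ -50.6   28.3   95.7   -0.    56.2 -103.9] w 0.0428 F [ 0.4  0.6 -0.5] gf 0.0
shift tool [-0.001   0.0003  0.0608] world [ 0.0009 -0.0003 -0.0608]
turn z 0.0052 deg 0.3
shift in turned axes [-0.0009  0.0003  0.0608]
pred q1,q6 -50.6 -103.6
conn 907 W 401.1 -302.5 size 37.1 12.8 ax 140.5 mean [ 400.9 -302.3] z med/95% 0.0103 0.0124
```

View pics/m7.png

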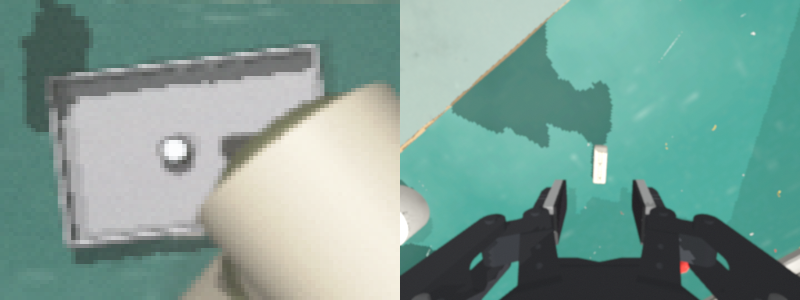

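The knob sits in the tray at (175,152 in the crop) and the connector is lined up between the fingers. Gripping it now.

Call:
send_rows([
  [[-0.001,0,0.025,0,0,0.049,0],[0,0,0.02,0,0,0,0],[0,0,0.0158,0,0,0,0],[0,0,0,0,0,0,-1],[0,0,0,0,0,0,-1],[0,0,0,0,0,0,-1],[0,0,0,0,0,0,-1],[0,0,-0.03,0,0,0,-1],[0,0,-0.03,0,0,0,-1],[0,0,0,0,0,0,-1]],
])

```text
time_s: 17.55
position: [0.402, -0.3041, 0.06]
tool_rot: [[-0.768, 0.64, 0.003], [0.64, 0.768, -0.004], [-0.004, -0.001, -1.0]]
ft_force: [-0.7, 0.0, -0.1]
grip_width: 0.0101
gripper_force: 27.3
```

```bash
python3 - <<'E'
from m2 import *
plan(.444,.140,.06,8.4)
t=dict(np.load("top.npz"))
P=cloud(t);im=t["image"]
# foot & rail
for v in (146,149,152,155): print(v,[ (u,P[v,u].round(3).tolist()) for u in (171,173,175,185)])
z=P[...,2];m=(z>.12)&(z<.25)&(P[...,0]>.45)&(P[...,0]<.75)&(P[...,1]>.1)&(P[...,1]<.35)
pts=P[m];print(len(pts),pts.min(0),pts.max(0),np.median(pts,0))
for n in("scene",):
    s=dict(np.load(n+".npz"));Q=cloud(s);z=Q[...,2];m=(z>.12)&(z<.25)&(Q[...,0]>.45)&(Q[...,0]<.75)&(Q[...,1]>.1)&(Q[...,1]<.35);pts=Q[m];print(len(pts),pts.min(0),pts.max(0),np.median(pts,0))
E
```

```text
t 17.55 p [ 0.402  -0.3041  0.06  ] yaw 50.19 q [ -50.6   28.2   95.4   -0.    56.2 -100.8] w 0.0101 F [-0.7  0.  -0.1] gf 27.297694981098175
shift tool [ 0.2521  0.368  -0.0014] world [ 0.042   0.4441 -0.    ]
turn z 0.7293 deg 41.8
shift in turned axes [0.4332 0.1064 0.    ]
pred q1,q6 2.9 -5.5
146 [(171, [0.624, 0.213, 0.078]), (173, [0.633, 0.212, 0.047]), (175, [0.639, 0.21, 0.021]), (185, [0.643, 0.179, 0.006])]
149 [(171, [0.628, 0.223, 0.024]), (173, [0.625, 0.214, 0.035]), (175, [0.629, 0.21, 0.02]), (185, [0.635, 0.18, -0.002])]
152 [(171, [0.62, 0.224, 0.014]), (173, [0.618, 0.216, 0.024]), (175, [0.621, 0.211, 0.012]), (185, [0.622, 0.178, 0.009])]
155 [(171, [0.613, 0.226, 0.003]), (173, [0.611, 0.218, 0.008]), (175, [0.611, 0.211, 0.008]), (185, [0.611, 0.178, 0.01])]
409 [0.57321027 0.19262076 0.15017655] [0.67078646 0.23770229 0.19919266] [0.62017445 0.21470195 0.18754998]
275 [0.57232712 0.19056107 0.12114186] [0.67502067 0.24084912 0.19772495] [0.61862087 0.20816216 0.18073008]
```

Call:
send_rows([
  [[0.0315,0.046,0,0,0,0,-1],[0.0315,0.046,0,0,0,0,-1],[0.0315,0.046,0,0,0,0,-1],[0.0315,0.046,0,0,0,0,-1],[0.0315,0.046,0,0,0,0,-1],[0.0315,0.046,0,0,0,0,-1],[0.0315,0.046,0,0,0,0,-1],[0.0315,0.046,0,0,0,0,-1],[0,0,0,0,0,0,-1]],
])

```text
time_s: 18.68
position: [0.4426, 0.1437, 0.0574]
tool_rot: [[-0.772, 0.636, -0.001], [0.636, 0.772, 0.0], [0.001, -0.0, -1.0]]
ft_force: [0.0, -0.3, -0.4]
grip_width: 0.0096
gripper_force: 27.3
```

Call:
send_rows([
  [[0,0,0,0,0,0.146,-1],[0,0,0,0,0,0.146,-1],[0,0,0,0,0,0.146,-1],[0,0,0,0,0,0.146,-1],[0,0,0,0,0,0.146,-1],[0,0,0,0,0,0,-1]],
])

```text
time_s: 19.42
position: [0.4431, 0.1399, 0.0576]
tool_rot: [[-0.146, 0.989, -0.001], [0.989, 0.146, -0.0], [-0.0, -0.001, -1.0]]
ft_force: [-0.5, 0.0, 0.5]
grip_width: 0.0098
gripper_force: 27.3
```

```bash
python3 - <<'E'
from m2 import *
plan(.444,.140,.0005,8.4)
E
```

```text
t 19.425 p [0.4431 0.1399 0.0576] yaw 8.37 q [  2.9  25.5 101.4  -0.   53.1  -5.5] w 0.0098 F [-0.5  0.   0.5] gf 27.30387032032013
shift tool [-0.0001  0.001   0.0571] world [ 0.0009  0.0001 -0.0571]
turn z -0.0004 deg -0.0
shift in turned axes [-0.0001  0.0009  0.0571]
pred q1,q6 2.9 -5.5
```

Call:
send_rows([
  [[0,0,0.025,0,0,0,-1],[0,0,0.02,0,0,0,-1],[0,0,0.0116,0,0,0,-1],[0,0,0,0,0,0,-1],[0,0,0,0,0,0,-0.2],[0,0,0,0,0,0,-0.2],[0,0,0,0,0,0,-0.2],[0,0,-0.03,0,0,0,-0.2],[0,0,-0.05,0,0,0,-0.2],[0,0,-0.05,0,0,0,-0.2],[0,0,-0.05,0,0,0,-0.2],[0,0,0,0,0,0,-0.2]],
])

```text
time_s: 20.92
position: [0.4447, 0.1409, 0.1848]
tool_rot: [[-0.146, 0.989, 0.008], [0.989, 0.146, 0.0], [-0.001, 0.008, -1.0]]
ft_force: [0.3, -0.4, -0.5]
grip_width: 0.0342
gripper_force: 0.0
```

```bash
python3 - <<'E'
from m2 import *
plan(.541,-.303,.06,21)
d=grab("wrist");np.savez("w8.npz",**d);save("w8",d)
t=grab("top");np.savez("t8.npz",**t)
cv2.imwrite("pics/m8.png",cv2.cvtColor(np.hstack([cv2.resize(t["image"][120:235,110:260],(391,300),interpolation=3),cv2.resize(d["image"],(400,300))]),cv2.COLOR_RGB2BGR))
E
```

```text
t 20.925 p [0.4447 0.1409 0.1848] yaw 8.39 q [ 3.  15.4 91.2 -0.  72.9 -5.4] w 0.0342 F [ 0.3 -0.4 -0.5] gf 0.0
shift tool [-0.4531  0.0296  0.1254] world [ 0.0963 -0.4439 -0.1248]
turn z -0.2202 deg -12.6
shift in turned axes [-0.4489 -0.0691  0.1248]
pred q1,q6 -40.2 -61.2
```

View pics/m8.png

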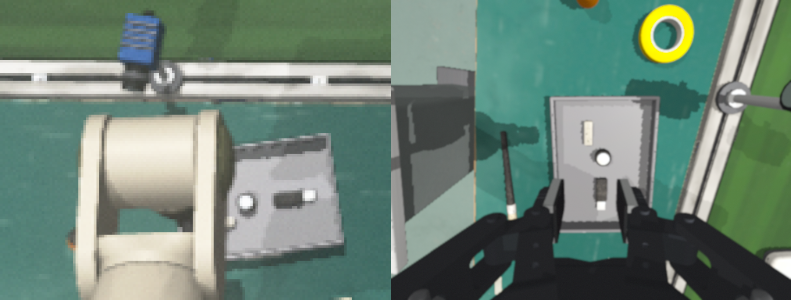

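All three spares lie in the tray: connector, knob and stick at (587,130), (602,158) and (601,190) in the right panel. The camera foot shows at (735,97). I'm rising for a good look at the inspection camera before fetching the probe.

Call:
send_rows([
  [[-0.002,0.0136,-0.042,0,0,0,-0.2],[-0.002,0.0136,-0.042,0,0,0,-0.2],[-0.002,0.0136,-0.042,0,0,0,-0.2],[-0.002,0.0136,-0.042,0,0,0,-0.2],[0,0,0,0,0,0,-0.2],[0,0,0,0,0,0,-0.2]],
])

```text
time_s: 21.78
position: [0.4979, 0.1407, 0.3474]
tool_rot: [[-0.145, 0.989, -0.004], [0.989, 0.145, -0.0], [0.0, -0.004, -1.0]]
ft_force: [0.0, 0.7, -0.3]
grip_width: 0.0344
gripper_force: 0.0
```

```bash
python3 - <<'E'
from m2 import *
plan(.541,-.303,.06,21)
d=grab("wrist");np.savez("w9.npz",**d);save("w9",d)
P=cloud(d);z=P[...,2];m=(z>.145)&(z<.25)&(P[...,0]>.53)&(P[...,0]<.75)&(P[...,1]>.12)&(P[...,1]<.32)
v,u=np.nonzero(m);print(m.sum(),u.min(),u.max(),v.min(),v.max())
hsv=cv2.cvtColor(d["image"],cv2.COLOR_RGB2HSV)[...,:].astype(int)
b=blue(hsv[...,0],hsv[...,1],hsv[...,2])
for nm,mm in(("blue",m&b),("notblue",m&~b),("top",m&(z>.188))):
    p=P[mm]; print(nm,len(p),"z",np.percentile(p[:,2],[5,50,95]).round(4))
    r=cv2.minAreaRect((p[:,:2]*1000).astype(np.float32));print(np.round(r[0],1),np.round(r[1],1),round(r[2],1),p[:,:2].mean(0).round(4))
E
```

```text
t 21.775 p [0.4979 0.1407 0.3474] yaw 8.36 q [  2.7  15.2  64.2  -0.  100.8  -5.7] w 0.0344 F [ 0.   0.7 -0.3] gf 0.0
shift tool [-0.4453 -0.0208  0.2873] world [ 0.0431 -0.4437 -0.2874]
turn z -0.2205 deg -12.6
shift in turned axes [-0.4296 -0.1188  0.2874]
pred q1,q6 -40.2 -61.2
3491 336 432 90 145
blue 1623 z [0.181  0.1897 0.191 ]
[637.  215.5] [39.5 68.8] 82.3 [0.625  0.2169]
notblue 1868 z [0.1691 0.185  0.1931]
[622.4 217.1] [40.  97.9] 82.0 [0.6093 0.2184]
top 2206 z [0.1887 0.1903 0.193 ]
[630.7 215.9] [39.7 55.7] 81.8 [0.6302 0.2163]
```

View pics/w9.png

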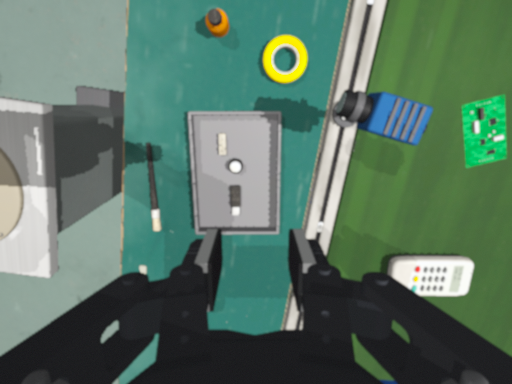

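The camera's top face measures 39.7×55.7 mm, centred at (0.631,0.216), with its axis at -8.2° and the lens front near (0.574,0.224). That puts the focus at about (0.514,0.2325,0.1665). Off to the probe.

Call:
send_rows([
  [[-0.0557,-0.0026,0.025,0,0,0,0],[-0.0557,-0.0026,0.025,0,0,0,0],[-0.0557,-0.0026,0.025,0,0,0,0],[-0.0557,-0.0026,0.025,0,0,0,0],[-0.0557,-0.0026,0.025,0,0,0,0],[-0.0557,-0.0026,0.025,0,0,0,0],[-0.0557,-0.0026,0.025,0,0,0,0],[-0.0557,-0.0026,0.025,0,0,0,0],[0,0,0.04,0,0,-0.11,0],[0,0,0.04,0,0,-0.11,0],[0,0,0,0,0,0,0]],
])

```text
time_s: 23.2
position: [0.5406, -0.3016, 0.0659]
tool_rot: [[-0.357, 0.934, -0.007], [0.934, 0.357, 0.006], [0.008, -0.004, -1.0]]
ft_force: [0.7, -0.5, 0.8]
grip_width: 0.0425
gripper_force: 0.0
```

```bash
python3 - <<'E'
from m2 import *
d=grab("wrist");np.savez("w10.npz",**d);save("w10",d)
p=meas(d,(150,60,370,330),red,"probe",.007)
plan(.541,-.303,-.003,21)
E
```

```text
probe 1747 W 540.7 -303.1 size 101.7 13.2 ax 110.4 mean [ 539. -299.] z med/95% 0.0119 0.0138
t 23.25 p [ 0.5418 -0.3025  0.0685] yaw 20.85 q [-40.1  37.   74.9   0.   68.3 -60.9] w 0.0429 F [ 0.4 -0.4  1.4] gf 0.0
shift tool [-0.0004 -0.0008  0.0715] world [-0.0008 -0.0005 -0.0715]
turn z -0.0027 deg -0.2
shift in turned axes [-0.0002 -0.0009  0.0715]
pred q1,q6 -40.2 -61.2
```

Call:
send_rows([
  [[0,-0.0008,0.03,0,0,0,0],[0,0,0.025,0,0,0,0],[0,0,0.0155,0,0,0,0],[0,0,0,0,0,0,0],[0,0,0,0,0,0,-1],[0,0,0,0,0,0,-1],[0,0,0,0,0,0,-1],[0,0,0,0,0,0,-1],[0,0,-0.04,0,0,0,-1],[0,0,-0.06,0,0,0,-1],[0,0,-0.06,0,0,0,-1],[0,0,0,0,0,0,-1]],
], squeeze=45)

```text
time_s: 24.75
position: [0.5433, -0.3046, 0.1646]
tool_rot: [[-0.358, 0.934, 0.008], [0.934, 0.358, -0.007], [-0.009, 0.005, -1.0]]
ft_force: [0.2, 0.3, -0.6]
grip_width: 0.0128
gripper_force: 44.6
```

```bash
python3 - <<'E'
from m2 import *
plan(.4456,.2424,.1565,81.8)
E
```

```text
t 24.75 p [ 0.5433 -0.3046  0.1646] yaw 20.98 q [-40.1  31.4  68.1   0.   79.8 -61.1] w 0.0128 F [ 0.2  0.3 -0.6] gf 44.60553824901581
shift tool [0.5458 0.1045 0.0036] world [-0.0977  0.547  -0.0081]
turn z -1.0616 deg -60.8
shift in turned axes [0.1748 0.5275 0.0081]
pred q1,q6 15.1 -66.7
```

The probe is held at 12.8 mm width. Carrying it to the camera.

Call:
send_rows([
  [[0.0545,0.0104,0,0,0,0,-1],[0.0545,0.0104,0,0,0,0,-1],[0.0545,0.0104,0,0,0,0,-1],[0.0545,0.0104,0,0,0,0,-1],[0.0545,0.0104,0,0,0,0,-1],[0.0545,0.0104,0,0,0,0,-1],[0.0545,0.0104,0,0,0,0,-1],[0.0545,0.0104,0,0,0,0,-1],[0.0545,0.0104,0,0,0,0,-1],[0.0545,0.0104,0,0,0,0,-1],[0,0,0,0,0,0,-1]],
])

```text
time_s: 26.12
position: [0.4424, 0.2455, 0.1584]
tool_rot: [[-0.362, 0.932, -0.001], [0.932, 0.362, 0.0], [0.0, -0.001, -1.0]]
ft_force: [0.3, -0.6, -0.1]
grip_width: 0.013
gripper_force: 44.6
```

Call:
send_rows([
  [[0,0,0,0,0,-0.177,-1],[0,0,0,0,0,-0.177,-1],[0,0,0,0,0,-0.177,-1],[0,0,0,0,0,-0.177,-1],[0,0,0,0,0,-0.177,-1],[0,0,0,0,0,-0.177,-1],[0,0,0,0,0,0,-1],[0,0,0,0,0,0,-1]],
])

```text
time_s: 27.12
position: [0.4439, 0.2422, 0.1588]
tool_rot: [[-0.989, 0.146, -0.0], [0.146, 0.989, -0.0], [0.0, -0.0, -1.0]]
ft_force: [-0.1, -0.0, -0.0]
grip_width: 0.0125
gripper_force: 44.6
```

```bash
python3 - <<'E'
from m2 import *
plan(.4456,.2424,.1565,81.8)
A=[]
for n in ("wrist","scene","top"):
    d=grab(n);np.savez(n+"f.npz",**d);A.append(d["image"])
    P=cloud(d);hsv=cv2.cvtColor(d["image"],cv2.COLOR_RGB2HSV).astype(int)
    m=red(hsv[...,0],hsv[...,1],hsv[...,2])&(np.abs(P[...,0]-.46)<.1)&(np.abs(P[...,1]-.24)<.1)&(P[...,2]>.1)
    p=P[m];print(n,len(p))
    if len(p)>10:
        c=np.median(p,0);e,V=np.linalg.eigh(np.cov((p-p.mean(0)).T));print(p.mean(0).round(4),p.min(0).round(4),p.max(0).round(4),V[:,2].round(3))
w,s,t=A
cv2.imwrite("pics/f.png",cv2.cvtColor(np.vstack([np.hstack([cv2.resize(t[100:175,120:220],(400,300),interpolation=3),cv2.resize(s[100:190,150:270],(400,300),interpolation=3)]),np.hstack([cv2.resize(w,(400,300)),np.zeros((300,400,3),np.uint8)])]),cv2.COLOR_RGB2BGR))
E
```

```text
t 27.125 p [0.4439 0.2422 0.1588] yaw 81.59 q [ 15.2  20.9  87.6  -0.   71.5 -66.4] w 0.0125 F [-0.1 -0.  -0. ] gf 44.62150454521179
shift tool [-0.0017  0.0005  0.0023] world [ 0.0017  0.0002 -0.0023]
turn z -0.0038 deg -0.2
shift in turned axes [-0.0017  0.0005  0.0023]
pred q1,q6 15.1 -66.7
wrist 3248
[0.4357 0.2434 0.1702] [0.3913 0.2315 0.1638] [0.49   0.2541 0.1739] [-0.987  0.158  0.003]
scene 31
[0.4333 0.2409 0.1704] [0.396  0.2243 0.1634] [0.4842 0.2492 0.1828] [-0.986  0.166 -0.013]
top 0
```

View pics/f.png

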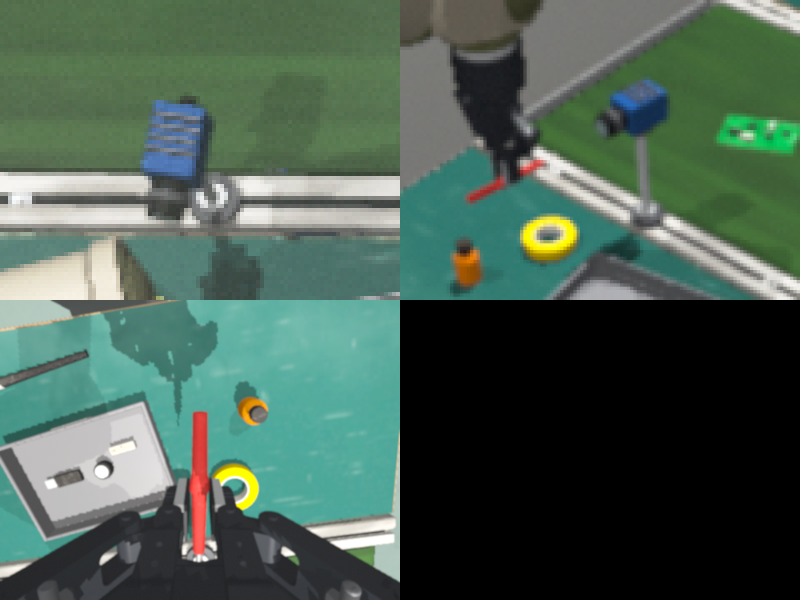

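The probe is level at about -9° and points at the lens; the tip is about 5 mm short. Making a small forward correction and then holding.

Call:
send_rows([
  [[-0.0042,0.0021,0,0,0,0,-1],[0,0,0,0,0,0,-1],[0,0,0,0,0,0,-1],[0,0,0,0,0,0,-1],[0,0,0,0,0,0,-1],[0,0,0,0,0,0,-1],[0,0,0,0,0,0,-1],[0,0,0,0,0,0,-1]],
])

```text
time_s: 28.28
position: [0.4483, 0.2442, 0.159]
tool_rot: [[-0.99, 0.142, 0.0], [0.142, 0.99, -0.0], [-0.0, -0.0, -1.0]]
ft_force: [0.0, 0.6, 0.7]
grip_width: 0.013
gripper_force: 44.6
```

```bash
python3 - <<'E'
from m2 import *
plan(.4482,.2437,.1588,81.8)
d=grab("wrist")
P=cloud(d);hsv=cv2.cvtColor(d["image"],cv2.COLOR_RGB2HSV).astype(int)
m=red(hsv[...,0],hsv[...,1],hsv[...,2])&(P[...,2]>.1)&(P[...,0]<.6)
p=P[m];e,V=np.linalg.eigh(np.cov(p.T));v=V[:,2]*np.sign(V[0,2]);rear=p[(p@v)<np.percentile(p@v,2)].mean(0)
c=p.mean(0);tip=c+v*((rear-c)@v+119)
print("axis",v.round(3),"tip",tip.round(4),"top z",np.percentile(p[:,2],97).round(4))
ax=np.array([np.cos(np.radians(-8.2)),np.sin(np.radians(-8.2))]);o=np.array([.6283,.2161]);r=tip[:2]-o
print("tip in camera frame x,y",(r@ax).round(4),(r@np.array([-ax[1],ax[0]])).round(4))
E
```

```text
t 28.275 p [0.4483 0.2442 0.159 ] yaw 81.82 q [ 15.3  21.4  86.8  -0.   71.8 -66.6] w 0.013 F [0.  0.6 0.7] gf 44.624181389808655
shift tool [ 0.     -0.0005  0.0002] world [-0.0001 -0.0005 -0.0002]
turn z 0.0004 deg 0.0
shift in turned axes [ 0.     -0.0005  0.0002]
pred q1,q6 15.2 -66.6
axis [ 0.988 -0.154 -0.003] tip [117.9698 -18.1162  -0.2302] top z 0.1727
tip in camera frame x,y 118.7566 -1.4086
```

```bash
python3 -c "
from rig import env; print(env.close_job())"
```

```text
the job is handed in; nothing more can be done
None
```

The job is handed in: the knob, connector and memory stick lie released in the tray, and the arm holds the probe level in front of the lens. By my estimate the needle tip is about 6 cm out and within a few millimetres of the lens axis. My last tip-position check had a units slip, so the final 4.5 mm correction was confirmed only from the arm's pose, and no verdict came back.

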